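# Open the wire guard and turn the print drum mark up

### The arm

A 7-joint arm with a two-finger parallel gripper is mounted at the origin on the work surface. World frame = base frame: x ahead of the robot, y to its left, z up, the work surface at z = 0. Lengths are in m, angles in rad, forces in N, time in s.
With the tool pointing down it reaches from about 0.35 to 0.9 m from the base axis. Payload 8.1 kg.
Tool frame: the origin (TCP) lies on the centre line of the jaws, within the pads' length; the fingertips stand 19 mm ahead of it and the grasp point (between the pads) is the TCP; z points along the fingers, y is the direction in which the jaws open and shut (so a half turn about z gives the same grasp; the last joint's range is limited). The gripper opens to 92 mm and grips with 3 to 60 N. Pads are 19 mm wide; open, the fingers measure 130 mm over their backs; the gripper's body (75 mm by 190 mm) begins 47 mm behind the grasp point.
Start: joints at [-1.436, 0.434, 0.025, 1.573, -0.012, 1.134, -0.075], TCP at [0.147, 0.607, 0.246] pointing down, gripper open.
Joint ranges: [-2.62, 2.62], [-0.44, 2.09], [-1.27, 1.32], [0.08, 2.57], [-1.32, 4.46], [0.12, 2], [-2.74, 2.74]. Speed limits (rad/s): [2.22, 2.22, 3.01, 3.01, 3.14, 3.14, 3.14].

### API

Orientations are given as a rotation vector (axis times angle).
In Python, from cell import monitor, imaging, workorder, outline_of gives the robot as it stands.
- The arm moves only by the tool move_arm, never from a script. Its argument "series" is a list of rows, each a list of 6 numbers: the shift along the world's x, y, z in cm, then the turn, a rotation vector about the world's x, y, z in degrees. A call has 1 to 8 rows; each row shifts and turns the commanded pose from where the row before left it; what a row does not reach is not made up. A row lasts 1/10 s, in which the tool goes at most 50 mm and 8.59 degrees, less where a joint would pass 70% of its speed; a pose out of reach is approached as far as the arm can. A call with a gripper value outside its range is refused whole. "grip" is the opening, from 0 (shut) to 1 (fully open), set as the call begins (left out, the last holds). The fingers move at their own pace and stop on an object; "force" is the grip in N (left out, the last holds). Time passes only in rows, so rows that do not move let the fingers close. It gives the time, the measured TCP pose, the force and the opening at its end, in the units of the state.
- monitor.observe(): the state, without advancing time (a new reading comes with each control period).
- imaging.get_image(name): name is "scene" or "top" or "wrist"; returns a dict with "color" (480x640x3 uint8, red, green, blue), "fx", "fy", "cx", "cy" (pixels), "rvec" (rotation vector, rad) and "tvec" (3), from world to camera coordinates, as OpenCV has them; the wrist camera has in their place "mount" (4x4, takes a point from camera to tool coordinates, whose origin is the TCP and whose axes are the flange's). Camera axes: x right, y down, z forward; pixel columns grow to the right and rows downward; lengths in m; the calibration is good to about 2 mm. A picture is of the moment at which its call begins: read the wrist's pose just before it. There is no depth.
- workorder.sign_off(): hands the job in, once; it reports no verdict.
Trained networks look in the newest picture that a camera, given by its name, has taken for a name from the list of things; names that differ only in an ending like _2 or _b are one class to them, and where a whole thing is asked for, a point or a joint stands for the part that bears it (a point fixed in the world has none). Each returns a list of dicts, best first, with "p" (0 to 1); they miss things now and then, are a little off and sometimes report something else, mostly with a low value. They report only what shows in the picture. A call takes as long as a camera call.
- outline_of(camera, thing): "mask" (480x640 bool, what is visible of it) and "rect" ([left, top, width, height] in pixels, round what is visible of it).
The state is a dict: "clock": time; "joints": joint angles; "dq": joint speeds; "joint_efforts": joint torques, N m; "position": TCP position; "ee_rot": TCP orientation; "force": force on the tool from outside, world axes, zero at the start; "ft_torque": the same for the moment, N m; "width": opening from 0.0 (shut) to 1.0 (fully open).
Only numpy, scipy, OpenCV 4.12 (cv2) and the standard library are available. Lean on these libraries where they do the work, as an engineer would, in place of code of your own. Each camera call takes 0.05 s, during which the arm holds its last target. There are 200 camera calls.

### The job

Lift the latch bar of the wire guard gate out of its catch and swing the gate wide open, to about a right angle. Then turn the print drum between its centres by its star handle until the straight steel rib on the drum faces squarely up, and let go, leaving the gate open. Leave the other things on the table where they stand.

Things in the scene. Friction and masses are not known exactly. Their poses are not given: they have to be found in the camera images.
- stand: Fixed drum stand: white laminate base 300 x 205 x 12 mm, two grey end posts 120 mm high whose steel centres hold the drum. Origin on the table under the drum's middle; x along the drum axis (away from the robot, towards the star handle), z up. Axis 95 mm above the table. Gate on the -y side, 85 mm from the axis. Latch post at x 121, y -83, 146 mm high; hinge post at x -105, y -85, 177 mm high.
- mark (a point): Middle of the outer face of the mark: the only straight steel rib (100 x 8 mm, 5 mm proud) along the wooden drum, which is 70 mm across and 116 mm long. 40 mm from the drum axis. z points straight out of the drum through the rib, so is vertical when the rib faces up; x along the drum axis. The other quarters of the drum carry rows of round wooden studs.
- star (a point): Centre of the star handle, on the drum axis; turns with the drum. Four round steel spokes 12 mm thick reach from the 36 mm hub to 62 mm from the axis, one in line with the rib, the others at quarter turns: a spoke stands upright whenever the rib faces up. The drum's end is 30 mm away along the axis, the end post 47 mm the other way. Under the wire roof while the gate is shut.
- drum (a joint): Angle of the drum, rad, starts 0.9 to 5.4; the rib faces up at 0 and at any whole turn. Growing values move the top of the drum towards the gate side (the stand's -y). Turns without end with light friction, about 0.06 N m, and stays where it is left.
- gate (a joint): Angle of the wire guard gate, rad: 0 shut, 1.57 at a right angle, 1.65 at its stop. Swings about a vertical hinge at its end nearer the robot, its free end moving out to the stand's -y side. Light friction, stays where it is left. The latch holds it shut.
- gate_hinge (a point): On the gate's vertical hinge line, at the height of its top rail (168 mm above the table). x points along the gate towards its free end and turns with it.
- gate_corner (a point): Top corner at the gate's free end, 200 mm from the hinge, 168 mm above the table. Wires 5 to 8 mm thick, lower rail 45 mm up. A wire roof at 168 mm height, on the half of the gate nearer its free end, reaches 135 mm inward over the star handle and moves with the gate.
- latch (a joint): Angle of the latch bar on the gate, rad: 0 lying in its catch, growing as its free end is lifted, stop at 0.6. It is clear of the catch from 0.14 up, and drops back by its own weight (bar 120 g).
- latch_pivot (a point): Pivot of the latch bar on the gate's outer face, 12.5 mm outside the gate's wire plane (the thumb plate too), 100 mm from the hinge line along the gate, 140 mm above the table; moves with the gate. x along the bar, y across the gate. Bar 14 mm high, 6 mm thick; its tip reaches 134 mm from the pivot.
- thumb (a point): Grip point of the latch's upright thumb plate, 24 mm wide along the gate (x), 10 mm thick across it (y), standing on the bar 85 mm from the pivot. The point is 70 mm above the bar's middle line, 15 mm below the plate's top edge, 210 mm above the table when latched, 42 mm above the gate's roof. z up the plate.
- jar: Closed yellow paint jar, 60 mm across, 85 mm tall; a bystander to leave where it is. Origin at the centre of its underside.
- mug: White mug, 76 mm across, 85 mm tall; a bystander to leave where it is. Origin at the centre of its underside.
- glue: White glue bottle, 50 mm across, 120 mm tall; a bystander to leave where it is. Origin at the centre of its underside.
- pot: Clear water cup, 64 mm across, 70 mm tall; a bystander to leave where it is. Origin at the centre of its underside.
- tape: Roll of paper tape lying flat, 90 mm across, 24 mm high; a bystander to leave where it is. Origin at the centre of its underside.
- brush: Flat paint brush with a wooden handle, about 200 mm long, lying on the table; a bystander to leave where it is.

How it is judged:
By the outcome, as a careful person would: the job done as asked, in the order asked, and still so for the second after the job is handed in, with the robot touching nothing.
It also fails if it takes over 72 s, if anything falls off the work surface, if the arm or the gripper's body presses on something with over 40 N, if the wrist force passes 120 N, or if a joint passes its speed limit or range.

## Working session

There is one attempt and no reset: what is moved stays moved. The work goes in short steps, Python scripts to look and compute and a tool call to move; the robot and the scene stay as the last step left them, time stands still between calls to the robot, and variables do not carry over. Pictures are saved under pics/ and viewed, about 8 in all and at most 12, crops included, and the job is handed in when it is done.

Besides the shell and the picture viewer there is one more tool, called after ">>>" by a JSON object that holds its "method" and its "body", one argument or row to a line. move_arm: Moves the arm, as the interface text tells. Its arguments: {"type":"object","properties":{"series":{"type":"array"},"grip":{"type":"number"},"force":{"type":"number"}},"required":["series"]}

```bash
mkdir -p pics
cat > h.py <<'E'
import numpy as np, cv2
from scipy.spatial.transform import Rotation as R
from cell import monitor, imaging, workorder, outline_of
def proj(im,P):
    K=np.array([[im['fx'],0,im['cx']],[0,im['fy'],im['cy']],[0,0,1.]])
    return cv2.projectPoints(np.array(P,float).reshape(-1,3),np.array(im['rvec'],float),np.array(im['tvec'],float),K,None)[0].reshape(-1,2)
def save(im,n): cv2.imwrite('pics/'+n,im['color'][:,:,::-1])
def onplane(im,uv,z):
    Rm=R.from_rotvec(im['rvec']).as_matrix();c=-Rm.T@im['tvec']
    d=Rm.T@np.array([(uv[0]-im['cx'])/im['fx'],(uv[1]-im['cy'])/im['fy'],1]);return c+d*(z-c[2])/d[2]
E
python3 - <<'E'
from h import *
print(monitor.observe())
for c in('scene','top'):
    im=imaging.get_image(c);save(im,c+'1.png')
    print(c,R.from_rotvec(im['rvec']).as_matrix().round(2),-R.from_rotvec(im['rvec']).inv().apply(im['tvec']),im['fx'])
    for t in['stand','mark','star','gate','gate_corner','latch','thumb','jar','mug','glue','pot','tape','brush']:
        for o in outline_of(c,t)[:1]:
            m=np.argwhere(o['mask']).mean(0)[::-1];print(t,round(o['p'],2),o['rect'],m.round(0),onplane(im,m,0.).round(3))
E
```

```text
{'clock': 0.0, 'joints': array([-1.43561473,  0.43522379,  0.02498551,  1.57409564, -0.01161166,
        1.1339593 , -0.07505857]), 'dq': array([ 0.001125  , -0.00079279, -0.00115206,  0.000337  ,  0.00048953,
        0.00015893,  0.00089335]), 'joint_efforts': array([-6.06619506e-05, -6.67858243e+01,  9.84762870e-01, -3.14449954e+01,
       -6.07411587e-02,  4.31198487e-02,  1.68036845e-04]), 'position': array([0.14716226, 0.60694554, 0.24494513]), 'ee_rot': array([-3.72691046e-01, -3.11935877e+00,  2.41916628e-03]), 'force': array([-0.36811678,  0.00740484, -0.33129323]), 'ft_torque': array([-0.02974216, -0.03598233,  0.01344024]), 'width': 1.000884206654446}
scene [[ 0.47  0.88  0.  ]
 [ 0.69 -0.36 -0.63]
 [-0.55  0.29 -0.78]] [ 1.37796981 -0.36216953  1.2562733 ] 551.1352485533621
stand 0.93 [223.7, 209.0, 110.0, 126.9] [275. 272.] [ 0.556 -0.056  0.   ]
mark 0.78 [254.0, 219.0, 56.8, 67.8] [278. 251.] [ 0.494 -0.018  0.   ]
star 0.68 [254.3, 220.6, 58.5, 66.0] [278. 251.] [ 0.496 -0.018  0.   ]
gate 0.6 [225.6, 222.8, 85.9, 74.5] [257. 259.] [ 0.494 -0.082  0.   ]
gate_corner 0.
[... 985 characters left out ...]
, 199.8, 79.5, 112.8] [383. 242.] [ 0.616 -0.116  0.   ]
gate_corner 0.81 [331.4, 200.0, 83.2, 114.1] [382. 243.] [ 0.612 -0.114  0.   ]
latch 0.78 [403.5, 201.1, 13.2, 63.3] [406. 228.] [ 0.648 -0.171  0.   ]
thumb 0.83 [404.7, 196.3, 10.2, 71.3] [406. 228.] [ 0.648 -0.171  0.   ]
jar 0.75 [260.9, 262.8, 26.4, 22.0] [274. 274.] [0.541 0.138 0.   ]
mug 0.92 [244.4, 199.1, 45.7, 37.8] [270. 218.] [0.672 0.148 0.   ]
glue 0.59 [291.5, 173.3, 25.6, 27.7] [304. 185.] [0.749 0.069 0.   ]
pot 0.85 [336.7, 159.4, 30.6, 28.4] [351. 174.] [ 0.777 -0.042  0.   ]
tape 0.93 [204.3, 230.4, 36.8, 39.2] [222. 250.] [0.598 0.259 0.   ]
brush 0.76 [510.1, 235.0, 32.0, 83.8] [526. 269.] [ 0.551 -0.452  0.   ]
```

Run:
```python
import cv2
a=cv2.imread('pics/top1.png')[140:350,200:450];b=cv2.imread('pics/scene1.png')[190:350,200:400]
a=cv2.resize(a,None,fx=3,fy=3,interpolation=2);b=cv2.resize(b,None,fx=4,fy=4-0.25,interpolation=2)
a=cv2.resize(a,(690,580));cv2.imwrite('pics/a.png',a);cv2.imwrite('pics/b.png',b[:600])
```

```text
(no output)
```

View pics/a.png

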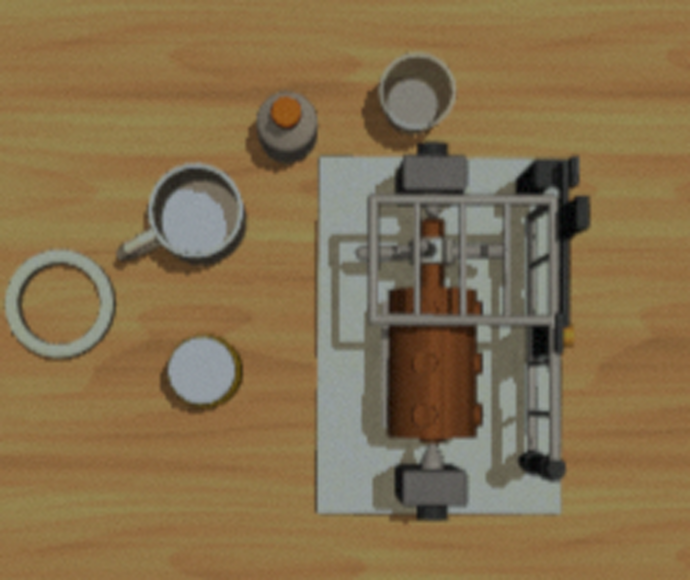

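View pics/b.png

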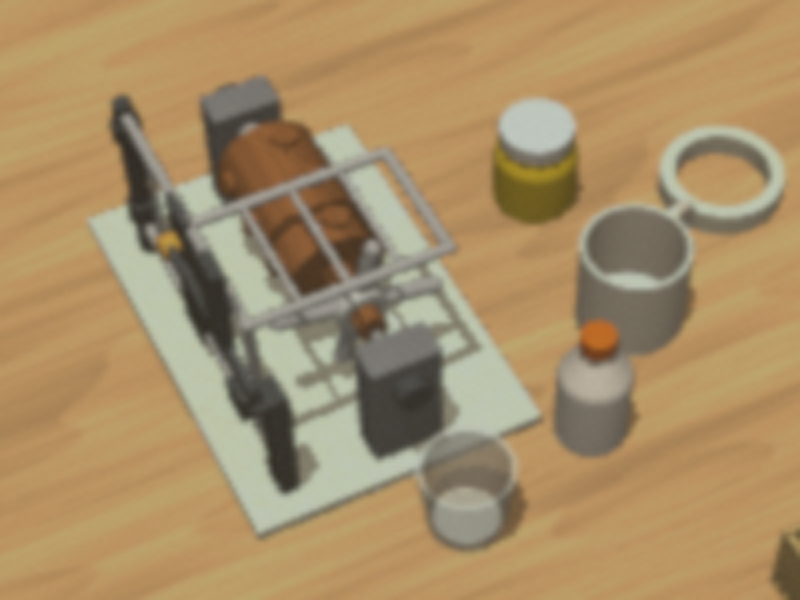

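Base corners show at crop (319,157),(560,157),(560,513),(317,513). The dark thumb plate top is near crop (574,214), the pivot near (568,337) and the hinge near (545,465). Spokes look close to quarter positions, and the rib is not on top.

Run:
```python
from h import *
im=imaging.get_image('top')
f=lambda x,y:(200+x/2.76,140+y/2.762)
for n,p,z in[('c1',(319,157),.012),('c2',(560,157),.012),('c3',(560,513),.012),('c4',(317,513),.012),('thumbtop',(574,214),.225),('postfar',(434,172),.12),('postnear',(431,483),.12),('hinge',(547,465),.177),('corner_in',(373,198),.168),('roof_near',(373,321),.168),('latchpost',(553,172),.146),('rail far',(548,198),.168),('star',(432,250),.157)]:
    print(n,onplane(im,f(*p),z).round(4))
```

```text
c1 [0.7202 0.0408 0.012 ]
c2 [ 0.7197 -0.1631  0.012 ]
c3 [ 0.421  -0.1586  0.012 ]
c4 [0.4225 0.0439 0.012 ]
thumbtop [ 0.6479 -0.1387  0.225 ]
postfar [ 0.6926 -0.0475  0.12  ]
postnear [ 0.4524 -0.0428  0.12  ]
hinge [ 0.4681 -0.1239  0.177 ]
corner_in [0.6666 0.0022 0.168 ]
roof_near [0.5748 0.0029 0.168 ]
latchpost [ 0.6888 -0.1363  0.146 ]
rail far [ 0.6663 -0.1288  0.168 ]
star [ 0.6285 -0.0424  0.157 ]
```

>>> {"method": "move_arm", "body": {
  "series": [
    [3,-4,3,0,0,4],
    [3,-4,3,0,0,4],
    [3,-4,2,0,0,3],
    [3,-4,1,0,0,2],
    [3,-4,0,0,0,0.7],
    [3,-4,0,0,0,0],
    [3,-4,0,0,0,0],
    [3,-4,0,0,0,0]
  ]
}}

```text
clock: 2.25
position: [0.3769, 0.3006, 0.3259]
ee_rot: [-0.002, 3.141, 0.001]
force: [0.9, 0.6, 0.0]
width: 1.0
```

>>> {"method": "move_arm", "body": {
  "series": [
    [2.5,-4,0,0,0,0],
    [2.5,-4,0,0,0,0],
    [2.5,-4,0,0,0,0],
    [2.5,-4,0,0,0,0],
    [2.5,-4,0,0,0,0],
    [2.5,-4,0,0,0,0],
    [2.5,-4,0,0,0,0],
    [2.5,-4,0,0,0,0]
  ]
}}

```text
clock: 3.05
position: [0.5768, -0.0192, 0.3258]
ee_rot: [-0.003, 3.141, 0.0]
force: [0.5, 1.4, 0.6]
width: 1.001
```

>>> {"method": "move_arm", "body": {
  "series": [
    [2,-4,0,0,0,0],
    [1.8,-4,0,0,0,0],
    [2.5,-4.4,0,0,0,0],
    [0,0,0,0,0,0]
  ]
}}

```text
clock: 3.45
position: [0.6392, -0.149, 0.3248]
ee_rot: [-0.011, -3.141, 0.007]
force: [0.2, 0.1, 0.5]
width: 1.001
```

```bash
cat >> h.py <<'E'
def wrist(n=None):
    s=monitor.observe();im=imaging.get_image('wrist')
    T=np.eye(4);T[:3,:3]=R.from_rotvec(s['ee_rot']).as_matrix();T[:3,3]=s['position']
    C=np.linalg.inv(T@np.array(im['mount']));im['rvec']=R.from_matrix(C[:3,:3]).as_rotvec();im['tvec']=C[:3,3]
    if n: save(im,n)
    return s,im
E
python3 - <<'E'
from h import *
s,im=wrist('w1.png');print(s['position'],s['ee_rot'],np.array(im['mount']).round(3))
for t in('thumb','latch','star','mark'):
    for o in outline_of('wrist',t)[:1]: print(t,o['p'],o['rect'])
print(proj(im,[[.65,-.144,.225],[.65,-.144,.21],[.4645,-.128,.168]]))
E
```

```text
[ 0.63921184 -0.14895495  0.32475693] [-0.01121959 -3.14094983  0.00744003] [[-0.    -0.963 -0.27   0.073]
 [ 1.    -0.     0.     0.   ]
 [-0.    -0.27   0.963 -0.14 ]
 [ 0.     0.     0.     1.   ]]
thumb 0.82 [310.7, 102.5, 21.1, 185.5]
latch 0.87 [311.5, 103.7, 18.4, 181.5]
star 0.95 [364.5, 1.6, 124.0, 224.3]
mark 0.85 [365.2, 3.8, 125.8, 222.5]
[[321.79355362 262.31707599]
 [321.42444144 254.58092849]
 [345.59472534 -51.41548609]]
```

View pics/w1.png

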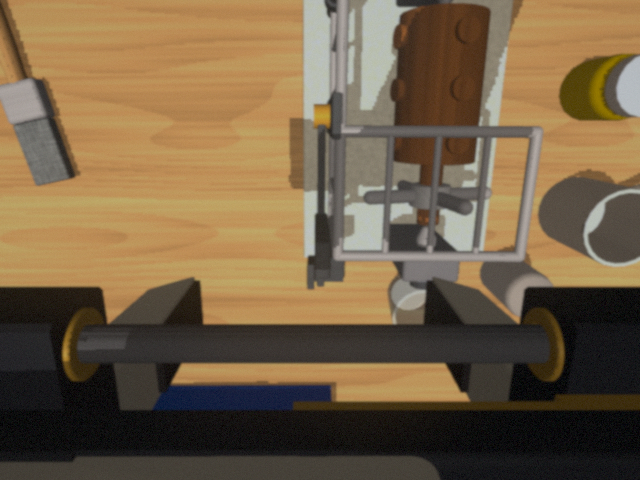

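Run:
```python
from h import *
s,im=wrist()
P=[[.638,-.144,.147],[.638,-.144,.225],[.662,-.144,.225],[.691,-.131,.146],[.565,-.142,.14],[.6655,-.131,.168],[.568,.007,.168]]
q=proj(im,P);print(q)
c=im['color'][90:300,280:420,::-1].copy()
c=cv2.resize(c,None,fx=4,fy=2.85*1,interpolation=2) if 0 else cv2.resize(c,(400,600),interpolation=2)
m=cv2.inRange(im['color'],(0,0,0),(255,255,255))
cv2.imwrite('pics/w2.png',np.clip(c.astype(float)*1.8,0,255))
```

```text
[[306.4967392  215.04981138]
 [304.72347284 243.88976125]
 [304.81963854 281.05628856]
 [322.46123699 277.93642284]
 [309.15555043 118.20725422]
 [323.44459985 256.99610954]
 [524.85645778 123.33332333]][ WARN:0@1.199] global loadsave.cpp:1063 imwrite_ Unsupported depth image for selected encoder is fallbacked to CV_8U.
```

View pics/w2.png

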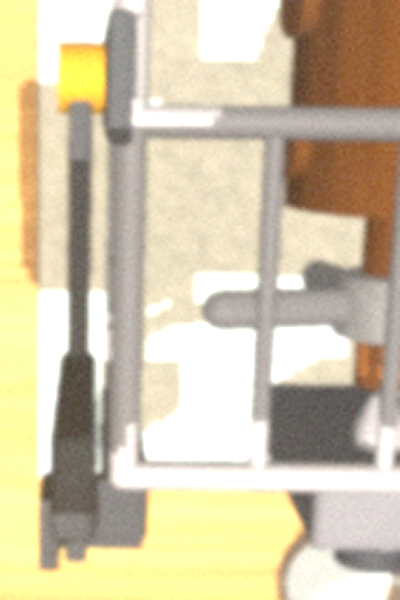

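The settled image matches the model: the plate spans crop x 52–97, y 358–540, which is px 298–314 and 215–279, against a predicted u of 305 and v of 215–281. Next I descend and grip.

>>> {"method": "move_arm", "body": {
  "series": [
    [0.4,0.6,-3,0,0,-1],
    [0.4,0.7,-3,0,0,0],
    [0,0,-3,0,0,0],
    [0,0,-2.2,0,0,0],
    [0,0,0,0,0,0]
  ]
}}

```text
clock: 4.25
position: [0.6449, -0.1258, 0.2107]
ee_rot: [-0.022, -3.136, -0.002]
force: [-0.1, 1.5, 0.6]
width: 1.001
```

Run:
```python
from h import *
s,im=wrist()
for i in range(3):
    s,im=wrist('w3.png');print(s['position'],s['ee_rot'])
print(proj(im,[[.65,-.144,.225]]))
```

```text
[ 0.64593658 -0.12650351  0.21292892] [-2.28565877e-02 -3.13921913e+00 -1.21970163e-03]
[ 0.64682175 -0.12710589  0.21439166] [2.34986518e-02 3.14118776e+00 4.73950460e-04]
[ 0.64733597 -0.12754346  0.21521283] [ 2.39827649e-02  3.13953216e+00 -3.97628997e-05]
[[265.7058856 344.9681781]]
```

>>> {"method": "move_arm", "body": {
  "series": [
    [0,-1,-0.3,0,0,0],
    [0,-0.6,0,0,0,0],
    [0,0,0,0,0,0],
    [0,0,0,0,0,0]
  ]
}}

```text
clock: 4.85
position: [0.6467, -0.1446, 0.2108]
ee_rot: [0.027, 3.141, 0.0]
force: [1.0, -0.2, -0.3]
width: 0.994
```

>>> {"method": "move_arm", "body": {
  "grip": 0,
  "force": 20,
  "series": [
    [0,0,0,0,0,0],
    [0,0,0,0,0,0],
    [0,0,0,0,0,0],
    [0,0,0,0,0,0],
    [0,0,0,0,0,0],
    [0,0,0,0,0,0],
    [0,0,0,0,0,0],
    [0,0,0,0,0,0]
  ]
}}

```text
clock: 5.65
position: [0.6466, -0.144, 0.2105]
ee_rot: [-0.025, -3.141, -0.0]
force: [-0.2, 0.7, 0.8]
width: 0.352
```

>>> {"method": "move_arm", "body": {
  "series": [
    [0,0,0,0,0,0],
    [0,0,0,0,0,0],
    [0,0,0,0,0,0],
    [0,0,0,0,0,0],
    [0,0,0,0,0,0]
  ]
}}

```text
clock: 6.15
position: [0.6467, -0.1441, 0.2106]
ee_rot: [-0.025, -3.141, 0.0]
force: [-0.4, -1.1, -0.0]
width: 0.11
```

>>> {"method": "move_arm", "body": {
  "series": [
    [-0.5,0,0.6,0,-4,0],
    [-0.55,0,0.55,0,-4,0],
    [-0.6,0,0.5,0,-4,0],
    [-0.6,0,0.45,0,-4,0],
    [0,0,0,0,0,0],
    [0,0,0,0,0,0]
  ]
}}

```text
clock: 6.75
position: [0.6231, -0.144, 0.231]
ee_rot: [0.023, 2.866, 0.004]
force: [-3.4, -0.1, -3.7]
width: 0.112
```

```bash
python3 -c "
import numpy as np
p=np.radians(-5.4-6*np.arange(17));q=16.3*np.c_[np.cos(p),np.sin(p)];print(np.diff(q,axis=0).round(2).tolist())"
```

```text
[[-0.25, -1.69], [-0.42, -1.65], [-0.59, -1.6], [-0.76, -1.53], [-0.91, -1.44], [-1.06, -1.34], [-1.19, -1.22], [-1.31, -1.09], [-1.42, -0.94], [-1.51, -0.79], [-1.59, -0.63], [-1.64, -0.46], [-1.68, -0.28], [-1.7, -0.11], [-1.7, 0.07], [-1.69, 0.25]]
```

>>> {"method": "move_arm", "body": {
  "series": [
    [-0.25,-1.69,0,0,0,-6],
    [-0.42,-1.65,0,0,0,-6],
    [-0.59,-1.6,0,0,0,-6],
    [-0.76,-1.53,0,0,0,-6],
    [-0.91,-1.44,0,0,0,-6],
    [0,0,0,0,0,0],
    [0,0,0,0,0,0]
  ]
}}

```text
clock: 7.45
position: [0.5951, -0.2217, 0.2307]
ee_rot: [0.76, 2.77, -0.101]
force: [-2.4, 2.4, -4.2]
width: 0.105
```

>>> {"method": "move_arm", "body": {
  "series": [
    [-1.06,-1.34,0,0,0,-6],
    [-1.19,-1.22,0,0,0,-6],
    [-1.31,-1.09,0,0,0,-6],
    [-1.42,-0.94,0,0,0,-6],
    [-1.51,-0.79,0,0,0,-6],
    [0,0,0,0,0,0],
    [0,0,0,0,0,0]
  ]
}}

```text
clock: 8.15
position: [0.5308, -0.2748, 0.2308]
ee_rot: [1.461, 2.498, -0.199]
force: [-1.3, 6.2, -5.1]
width: 0.109
```

>>> {"method": "move_arm", "body": {
  "series": [
    [-1.59,-0.63,0,0,0,-6],
    [-1.64,-0.46,0,0,0,-6],
    [-1.68,-0.28,0,0,0,-6],
    [-1.7,-0.11,0,0,0,-6],
    [-1.7,0.07,0,0,0,-6],
    [0,0,0,0,0,0],
    [0,0,0,0,0,0]
  ]
}}

```text
clock: 8.85
position: [0.4486, -0.2883, 0.2307]
ee_rot: [2.083, 2.062, -0.286]
force: [0.6, 6.7, -8.8]
width: 0.108
```

>>> {"method": "move_arm", "body": {
  "grip": 0.6,
  "series": [
    [0,0,0,0,0,0],
    [0,0,0,0,0,0],
    [0,0,0,0,0,0],
    [0,0,0,0,0,0],
    [0,0,0,0,0,0],
    [0,0,0,0,0,0]
  ]
}}

```text
clock: 9.45
position: [0.447, -0.2912, 0.2317]
ee_rot: [2.087, 2.054, -0.288]
force: [0.8, -1.1, -0.1]
width: 0.572
```

>>> {"method": "move_arm", "body": {
  "series": [
    [0,0,2,0,0,0],
    [0,0,3,0,0,0],
    [0,0,3,0,0,0],
    [0,0,3,0,0,0],
    [1,2,0,0,0,8],
    [1,3,0,0,0,8],
    [2,3,0,0,0,8],
    [0,0,0,0,0,0]
  ]
}}

```text
clock: 10.25
position: [0.489, -0.2068, 0.3415]
ee_rot: [1.585, 2.426, -0.214]
force: [0.1, 1.4, -0.7]
width: 0.601
```

Run:
```python
from h import *
s=monitor.observe();print(s['position'],s['ee_rot'],s['force'],s['joints'])
a=imaging.get_image('top')['color'];b=imaging.get_image('scene')['color']
a=cv2.resize(a[150:350,310:500],(400,420),interpolation=2);b=cv2.resize(b[200:320,190:305],(400,420),interpolation=2)
cv2.imwrite('pics/c.png',np.hstack([a,b])[:,:,::-1])
```

```text
[ 0.48904956 -0.20677326  0.34151784] [ 1.58517812  2.42563779 -0.21421805] [ 0.1420492   1.41027102 -0.66060108] [-0.86203583  0.13154642  1.16369268  1.87334888  0.10100681  1.03243252
  0.65650302]
```

View pics/c.png

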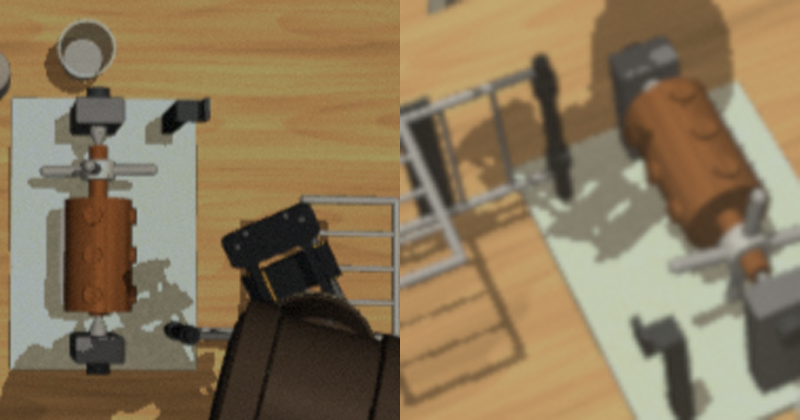

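The gate stands at about a right angle and the latch released. The rib is not on the top or -y face, so I'll look from the +y side with the wrist camera.

```bash
cat >> h.py <<'E'
def down(tilt_x=0,yaw=-1): # tool down, jaws along y, then tilt about world x (deg)
    return R.from_euler('x',tilt_x,degrees=True)*R.from_euler('z',yaw,degrees=True)*R.from_rotvec([0,np.pi,0])
def plan(pos,Rt):
    s=monitor.observe();r=(Rt*R.from_rotvec(s['ee_rot']).inv()).as_rotvec(degrees=True)
    d=(np.array(pos)-s['position'])*100;n=int(max(np.ceil(np.linalg.norm(d)/4.9),np.ceil(np.linalg.norm(r)/8.5),1))
    print(n,'rows of',(d/n).round(2),(r/n).round(2),'total',d.round(2),r.round(2))
E
python3 -c "
from h import *
plan([.6,.08,.36],down(-25))"
```

```text
9 rows of [1.26 3.23 0.2 ] [-1.43  3.12  6.77] total [11.3  29.07  1.84] [-12.89  28.04  60.91]
```

>>> {"method": "move_arm", "body": {
  "series": [
    [1.25,3.2,0.2,-1.43,3.12,6.77],
    [1.25,3.2,0.2,-1.43,3.12,6.77],
    [1.25,3.2,0.2,-1.43,3.12,6.77],
    [1.25,3.2,0.2,-1.43,3.12,6.77],
    [1.25,3.2,0.2,-1.43,3.12,6.77],
    [1.25,3.2,0.2,-1.43,3.12,6.77],
    [1.25,3.2,0.2,-1.43,3.12,6.77],
    [1.25,3.2,0.2,-1.43,3.12,6.77]
  ]
}}

```text
clock: 11.15
position: [0.5874, 0.0446, 0.3575]
ee_rot: [0.222, 3.038, -0.638]
force: [1.2, -0.5, -0.2]
width: 0.601
```

>>> {"method": "move_arm", "body": {
  "series": [
    [1.25,3.2,0.2,-1.43,3.12,6.77],
    [0,0,0,0,0,0],
    [0,0,0,0,0,0],
    [0,0,0,0,0,0]
  ]
}}

```text
clock: 11.55
position: [0.5993, 0.0746, 0.3598]
ee_rot: [0.034, 3.064, -0.682]
force: [-0.6, -0.5, -0.3]
width: 0.599
```

```bash
python3 -c "
from h import *
s,im=wrist('w4.png');print(s['position'],s['ee_rot'],s['joints'].round(2))
print(proj(im,[[.571,-.005,.095],[.66,-.0465,.157],[.66,-.0465,.095]]))
plan([.6,.08,.36],down(-25))"
```

```text
[0.59925208 0.07459318 0.3597718 ] [ 0.03392428  3.06356199 -0.68151831] [-0.93  0.48  0.77  1.45  0.1   1.43  1.33]
[[353.35783724 165.84543507]
 [289.76308285 265.79826164]
 [316.80404876 247.74668311]]
1 rows of [0.08 0.54 0.01] [0.05 0.02 0.25] total [0.08 0.54 0.01] [0.05 0.02 0.25]
```

View pics/w4.png

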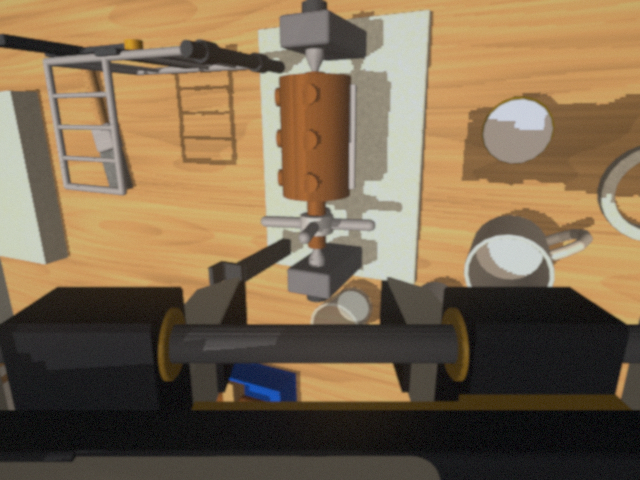

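The rib shows on the +y side as a light strip at u≈352, v 85–185, with studs on the top and -y faces. The drum is therefore near 4.7 rad and needs about +90°, top towards the gate. The hub is at (316,223), so I'll refine the star position.

Run:
```python
from h import *
s,im=wrist()
for n,uv,z in[('spoke -y end',(263,220),.101),('spoke +y end',(372,225),.101),('hub',(315,223),.11)]: print(n,onplane(im,uv,z).round(4))
t=imaging.get_image('top')
f=lambda x,y:(310+x/2.105,150+y/2.1)
for n,p,z in[('-y',(156,169),.101),('+y',(43,172),.101),('hub',(98,170),.157)]: print(n,onplane(t,f(*p),z).round(4))
c=im['color'][190:260,240:400,::-1]
cv2.imwrite('pics/w5.png',np.clip(cv2.resize(c,(800,350),interpolation=2)*1.3,0,255).astype(np.uint8))
```

```text
spoke -y end [ 0.6328 -0.109   0.101 ]
spoke +y end [0.6277 0.017  0.101 ]
hub [ 0.6284 -0.0409  0.11  ]
-y [ 0.6333 -0.1069  0.101 ]
+y [0.6306 0.0099 0.101 ]
hub [ 0.6276 -0.0424  0.157 ]
```

View pics/w5.png

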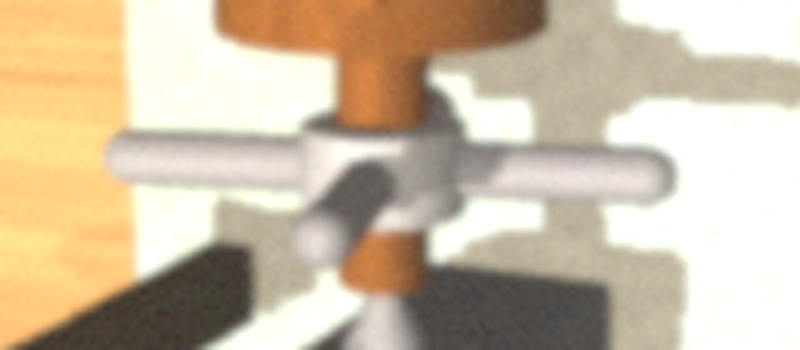

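Run:
```python
from h import *
from scipy.optimize import least_squares
s,im=wrist()
# visible tip-end centres (r~.057 as rounded ends, spoke radius 6)
uv=np.array([[240+112/5-0+1,190+157/5],[240+664/5,190+173/5],[240+320/5,190+238/5]])
def pts(p):
    a,x,y=p; return [[x,y+.057*np.sin(t),.095+.057*np.cos(t)] for t in(a-np.pi/2,a+np.pi/2,a)]
r=least_squares(lambda p:(proj(im,pts(p))-uv).ravel(),[0,.631,-.046])
print(r.x,np.degrees(r.x[0]),r.fun.round(1))
```

```text
[ 0.23182555  0.63242953 -0.04510459] 13.282625456678149 [ 2.   0.  -2.4 -0.1  0.7 -0.1]
```

```bash
python3 -c "
from h import *
plan([.632,.008,.26],down(0))"
```

```text
3 rows of [ 1.09 -2.26 -3.33] [ 8.33 -0.01  0.05] total [ 3.28 -6.77 -9.99] [ 2.5e+01 -2.0e-02  1.4e-01]
```

>>> {"method": "move_arm", "body": {
  "grip": 0,
  "series": [
    [1.1,-2.2,-2.5,8.3,0,0],
    [1.1,-2.2,-2.5,8.3,0,0.1],
    [1.1,-2.2,-2.5,8.4,0,0],
    [0,0,-2.5,0,0,0],
    [0,0,0,0,0,0],
    [0,0,0,0,0,0],
    [0,0,0,0,0,0],
    [0,0,0,0,0,0]
  ]
}}

```text
clock: 12.55
position: [0.633, 0.013, 0.2607]
ee_rot: [0.019, 3.14, -0.0]
force: [0.7, 0.8, -0.5]
width: 0.008
```

```bash
python3 -c "
from h import *
print(monitor.observe()['width'],monitor.observe()['joints'].round(2))
plan([.632,.008,.161],down(0))"
```

```text
0.008184869924357753 [-0.52  0.48  0.63  1.57 -0.3   1.19  1.73]
3 rows of [-0.03 -0.17 -3.32] [ 0.    0.03 -0.1 ] total [-0.1  -0.5  -9.97] [ 0.   0.1 -0.3]
```

>>> {"method": "move_arm", "body": {
  "series": [
    [-0.1,-0.5,-3,0,0,-0.3],
    [0,0,-3.5,0,0,0],
    [0,0,-3.5,0,0,0],
    [0,0,0,0,0,0],
    [0,0,0,0,0,0]
  ]
}}

```text
clock: 13.05
position: [0.6317, 0.0069, 0.1605]
ee_rot: [0.03, 3.141, -0.001]
force: [-0.2, 0.7, 0.9]
width: 0.005
```

>>> {"method": "move_arm", "body": {
  "series": [
    [0,-1.3,0,0,0,0],
    [0,-1.4,0.3,0,0,0],
    [0,-1.3,0,0,0,0],
    [0,-1.3,-0.4,0,0,0],
    [0,-1.1,-0.65,0,0,0],
    [0,-0.65,-0.6,0,0,0],
    [0,-0.55,-0.7,0,0,0],
    [0,0,0,0,0,0]
  ]
}}

```text
clock: 13.85
position: [0.6307, -0.0713, 0.1381]
ee_rot: [-0.035, -3.14, 0.001]
force: [0.3, -0.3, 0.2]
width: 0.006
```

>>> {"method": "move_arm", "body": {
  "series": [
    [0,0,0,0,0,0],
    [0,0,3,0,0,0],
    [0,0.8,4,0,0,0],
    [0,0.8,4,0,0,0],
    [0,0.8,0,0,0,0],
    [0,0,0,0,0,0],
    [0,0,0,0,0,0]
  ],
  "grip": 0
}}

```text
clock: 14.55
position: [0.6307, -0.0454, 0.248]
ee_rot: [-0.031, -3.14, 0.0]
force: [0.0, 0.1, -0.1]
width: 0.006
```

Run:
```python
from h import *
s,im=wrist()
print(proj(im,[[.632,-.045,.095]]))
t=imaging.get_image('scene')
a=cv2.resize(im['color'][0:320,160:480],(400,400));b=cv2.resize(t['color'][215:305,230:320],(400,400),interpolation=2)
cv2.imwrite('pics/d.png',np.hstack([a,b])[:,:,::-1])
plan([.632,-.045,.16],down(0))
```

```text
[[313.40732731 225.84773873]]
2 rows of [ 0.07  0.06 -4.39] [ 0.02 -0.07  0.1 ] total [ 0.14  0.12 -8.77] [ 0.04 -0.14  0.21]
```

View pics/d.png

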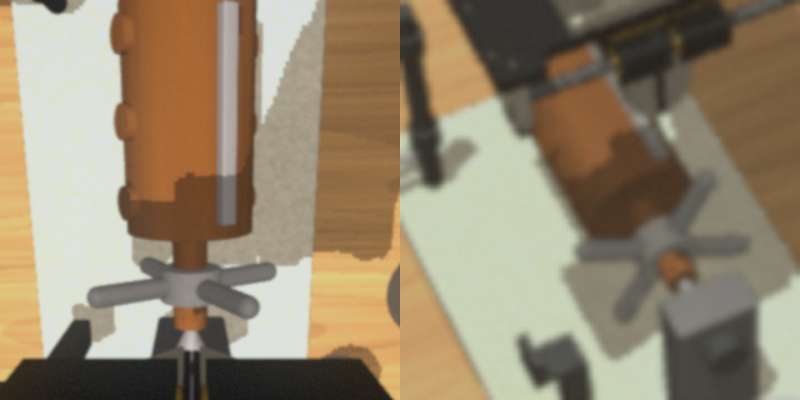

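The rib is now about 38° short of upright, tilted to +y (d.png: rib at u 228, drum axis at u 188). I'll push the rib spoke nearer to upright, then centre it with the vertical grip.

>>> {"method": "move_arm", "body": {
  "series": [
    [0.1,3.6,0,0,0,0],
    [0,3.6,-1,0,0,0],
    [0,0,-3.7,0,0,0],
    [0,0,-4,0,0,0],
    [0,0,0,0,0,0],
    [0,0,0,0,0,0]
  ]
}}

```text
clock: 15.25
position: [0.6319, 0.0251, 0.1618]
ee_rot: [-0.035, -3.139, 0.002]
force: [0.4, 0.2, 1.5]
width: 0.008
```

>>> {"method": "move_arm", "body": {
  "series": [
    [0,-1,0,0,0,0],
    [0,-1,0,0,0,0],
    [0,-1,0,0,0,0],
    [0,-1,0,0,0,0],
    [0,0,0,0,0,0],
    [0,0,0,0,0,0]
  ]
}}

```text
clock: 15.85
position: [0.6333, -0.0122, 0.1652]
ee_rot: [0.031, 3.139, 0.007]
force: [-6.6, 9.8, 21.0]
width: -0.0
```

>>> {"method": "move_arm", "body": {
  "grip": 1,
  "series": [
    [0,0.5,1,0,0,0],
    [0,0,4.5,0,0,0],
    [0,-3.6,3.5,0,0,0],
    [0,0,0,0,0,0],
    [0,0,0,0,0,0],
    [0,0,0,0,0,0],
    [0,0,0,0,0,0],
    [0,0,0,0,0,0]
  ]
}}

```text
clock: 16.65
position: [0.632, -0.0442, 0.251]
ee_rot: [-0.031, -3.14, 0.0]
force: [0.1, -0.7, 0.5]
width: 0.652
```

Run:
```python
from h import *
s,im=wrist('e.png');print(s['width'],s['position'])
print(proj(im,[[.632,-.045,.157],[.632,-.045,.095],[.53,-.0435,.135],[.53,-.044,.095]]))
plan([.632,-.0455,.15],down(0))
```

```text
0.6522495195556682 [ 0.63201959 -0.04415123  0.25099693]
[[311.33121227 248.4140471 ]
 [311.66025709 223.11561728]
 [310.28856712  66.96648892]
 [309.91554229  74.25938348]]
3 rows of [-0.   -0.04 -3.37] [ 0.01 -0.02  0.05] total [-1.000e-02 -1.200e-01 -1.012e+01] [ 0.02 -0.07  0.15]
```

View pics/e.png

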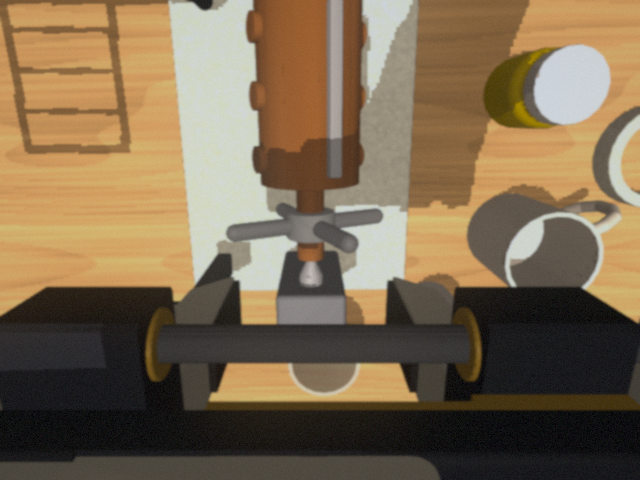

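The force showed the fingertips riding on the spoke's end (spoke tip at u≈350, axis at u 311, so the rib is unmoved at about 37°). I'll repeat the push 2 cm lower.

>>> {"method": "move_arm", "body": {
  "grip": 0,
  "series": [
    [0,3.6,0,0,0,0],
    [0,3.6,0,0,0,0],
    [0,0,0,0,0,0],
    [0,0,0,0,0,0],
    [0,0,0,0,0,0],
    [0,0,-3.5,0,0,0],
    [0,0,-3.7,0,0,0],
    [0,0,-3.7,0,0,0]
  ]
}}

```text
clock: 17.5
position: [0.6325, 0.0255, 0.1422]
ee_rot: [0.036, 3.14, -0.001]
force: [0.4, -0.7, -0.6]
width: 0.097
```

>>> {"method": "move_arm", "body": {
  "series": [
    [0,0,0,0,0,0],
    [0,0,0,0,0,0],
    [0,-1,0,0,0,0],
    [0,-0.7,0,0,0,0],
    [0,0,0,0,0,0]
  ]
}}

```text
clock: 18.0
position: [0.6331, 0.0076, 0.1446]
ee_rot: [0.037, 3.139, -0.001]
force: [-0.7, -0.5, -0.5]
width: 0.003
```

>>> {"method": "move_arm", "body": {
  "series": [
    [0,-0.8,0,0,0,0],
    [0,-0.8,0,0,0,0],
    [0,-0.5,0,0,0,0],
    [0,0,0,0,0,0],
    [0,0,0,0,0,0]
  ]
}}

```text
clock: 18.5
position: [0.6322, -0.0112, 0.1428]
ee_rot: [-0.033, -3.141, 0.001]
force: [0.1, 0.5, 1.2]
width: 0.007
```

>>> {"method": "move_arm", "body": {
  "grip": 1,
  "series": [
    [0,1,2,0,0,0],
    [0,0,4.5,0,0,0],
    [0,-4.3,2.3,0,0,0],
    [0,0,0,0,0,0],
    [0,0,0,0,0,0],
    [0,0,0,0,0,0],
    [0,0,0,0,0,0],
    [0,0,0,0,0,0]
  ]
}}

```text
clock: 19.3
position: [0.6321, -0.0429, 0.2301]
ee_rot: [-0.031, -3.14, 0.0]
force: [1.7, -0.5, 0.0]
width: 0.653
```

Run:
```python
from h import *
s,im=wrist('f.png');print(s['width'],s['position'])
print(proj(im,[[.632,-.045,.157],[.632,-.045,.095],[.53,-.0435,.135]]))
for o in outline_of('wrist','star')[:1]: print(o['p'],o['rect'])
cv2.imwrite('pics/f.png',im['color'][0:300,160:480,::-1])
plan([.632,-.0455,.15],down(0))
```

```text
0.6531694039910564 [ 0.63209432 -0.04293831  0.23009   ]
[[308.91766135 259.86088239]
 [309.76846575 230.35083589]
 [307.7509765   61.99575065]]
0.98 [215.4, 1.1, 179.6, 272.8]
2 rows of [-0.01 -0.11 -4.02] [ 0.01 -0.02  0.07] total [-0.02 -0.22 -8.04] [ 0.02 -0.05  0.15]
```

View pics/f.png

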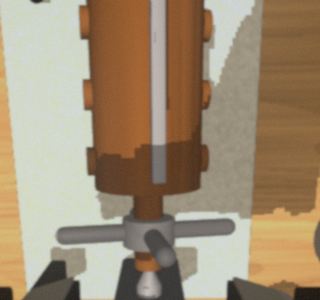

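>>> {"method": "move_arm", "body": {
  "series": [
    [0,-0.25,-4,0,0,0],
    [0,0,-4,0,0,0],
    [0,0,0,0,0,0],
    [0,0,0,0,0,0]
  ]
}}

```text
clock: 19.8
position: [0.6322, -0.0464, 0.1512]
ee_rot: [-0.033, -3.14, 0.001]
force: [-0.7, -0.1, 0.9]
width: 0.997
```

>>> {"method": "move_arm", "body": {
  "grip": 0,
  "force": 12,
  "series": [
    [0,0,0,0,0,0],
    [0,0,0,0,0,0],
    [0,0,0,0,0,0],
    [0,0,0,0,0,0],
    [0,0,0,0,0,0],
    [0,0,0,0,0,0],
    [0,0,0,0,0,0],
    [0,0,0,0,0,0]
  ]
}}

```text
clock: 20.6
position: [0.6324, -0.0464, 0.1509]
ee_rot: [-0.033, -3.141, 0.0]
force: [-0.9, 0.4, 1.3]
width: 0.355
```

>>> {"method": "move_arm", "body": {
  "series": [
    [0,0,0,0,0,0],
    [0,0,0,0,0,0],
    [0,0,0,0,0,0],
    [0,0,0,0,0,0],
    [0,0,0,0,0,0],
    [0,0,0,0,0,0]
  ]
}}

```text
clock: 21.2
position: [0.6325, -0.0462, 0.151]
ee_rot: [0.033, 3.141, -0.0]
force: [0.8, 2.4, 1.7]
width: 0.122
```

```bash
python3 -c "
from h import *
s=monitor.observe();print(s['position'],s['force'],s['ft_torque'],s['width']*92)
plan([.632,-.0455,.15],down(0))"
```

```text
[ 0.63249393 -0.04622713  0.15099692] [0.76445895 2.37364683 1.6674478 ] [ 0.4061771  -0.07321253  0.02398044] 11.257565634675256
1 rows of [-0.05  0.07 -0.1 ] [0.01 0.01 0.19] total [-0.05  0.07 -0.1 ] [0.01 0.01 0.19]
```

>>> {"method": "move_arm", "body": {
  "series": [
    [0,0.05,0,0,0,0],
    [0,0,0,0,0,0],
    [0,0,0,0,0,0],
    [0,0,0,0,0,0]
  ]
}}

```text
clock: 21.6
position: [0.6325, -0.0462, 0.151]
ee_rot: [0.033, 3.141, -0.001]
force: [0.4, -0.9, 0.9]
width: 0.124
```

>>> {"method": "move_arm", "body": {
  "grip": 0.6,
  "series": [
    [0,0,0,0,0,0],
    [0,0,0,0,0,0],
    [0,0,0,0,0,0],
    [0,0,0,0,0,0],
    [0,0,0,0,0,0],
    [0,0,3,0,0,0],
    [0,0,4,0,0,0],
    [0,0,4,0,0,0]
  ]
}}

```text
clock: 22.4
position: [0.6319, -0.0459, 0.2619]
ee_rot: [-0.033, -3.14, 0.001]
force: [0.8, -0.4, -0.3]
width: 0.6
```

>>> {"method": "move_arm", "body": {
  "series": [
    [-2,0,3,0,0,0],
    [-3,0,2,0,0,0],
    [0,0,0,0,0,0],
    [0,0,0,0,0,0],
    [0,0,0,0,0,0]
  ]
}}

```text
clock: 22.9
position: [0.5826, -0.0454, 0.3102]
ee_rot: [-0.032, -3.141, 0.0]
force: [0.8, -0.2, -0.7]
width: 0.6
```

Run:
```python
from h import *
s,im=wrist();print(s['position'],s['force'])
for a in(-3,0,3):
  t=np.radians(a);f=lambda x,r:[x,-.0455-.017*(x-.632)+r*np.sin(t),.095+r*np.cos(t)]
  print(a,proj(im,[f(.632,.062),f(.58,.04),f(.51,.04),f(.632,0)]).round(1).tolist())
print(proj(im,[[.632,-.0455,.113],[.677,-.0462,.12]]))
cv2.imwrite('pics/g.png',cv2.resize(im['color'][80:330,200:420,::-1],(528,600),interpolation=2))
```

```text
[ 0.58257515 -0.04537119  0.31018112] [ 0.77639535 -0.21518462 -0.74608081]
-3 [[309.7, 287.3], [311.0, 213.8], [310.6, 119.9], [313.8, 260.5]]
0 [[314.0, 287.3], [313.7, 213.7], [313.4, 119.8], [313.8, 260.5]]
3 [[318.3, 287.1], [316.4, 213.7], [316.3, 119.8], [313.8, 260.5]]
[[313.8744415  267.32959582]
 [314.12365016 318.78075962]]
```

View pics/g.png

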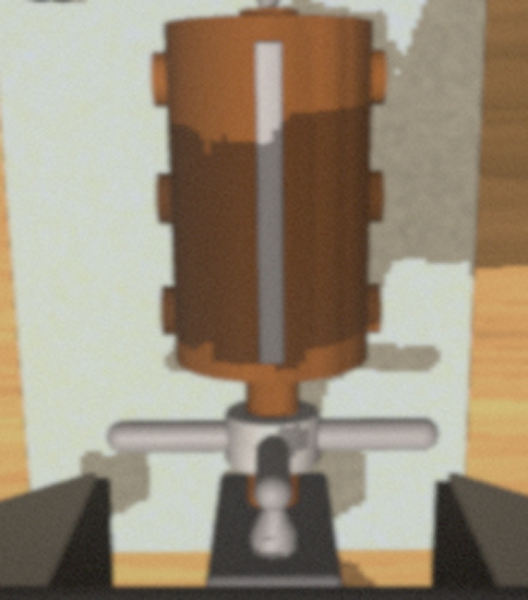

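The rib is centred on the drum (rib at u≈271, drum edges at 175 and 368, midpoint 271.5). The spoke tip and hub are both at u≈272. I'll back off and do one last check of the gate and bystanders.

>>> {"method": "move_arm", "body": {
  "series": [
    [-2,2,4,0,0,0],
    [-2,4,1,0,0,0],
    [-2,4,0,0,0,0],
    [-2,4,0,0,0,0],
    [-2,4,0,0,0,0],
    [-2,4,0,0,0,0],
    [0,0,0,0,0,0],
    [0,0,0,0,0,0]
  ]
}}

```text
clock: 23.75
position: [0.4622, 0.1752, 0.3602]
ee_rot: [-0.028, -3.141, 0.002]
force: [0.3, -0.8, 0.8]
width: 0.604
```

Run:
```python
from h import *
im=imaging.get_image('top');save(im,'z.png');print(monitor.observe()['position'])
for t in['jar','mug','glue','pot','tape','brush']:
    for o in outline_of('top',t)[:1]: print(t,o['p'],o['rect'],np.argwhere(o['mask']).mean(0)[::-1].round(0))
h=np.array([.4625,-.1285,.168])
for d in(80,90,95):
    a=np.radians(-1-d);print(d,proj(im,[h,h+.2*np.array([np.cos(a),np.sin(a),0])]).round(0).tolist())
cv2.imwrite('pics/z.png',cv2.resize(im['color'][150:350,300:540,::-1],(720,600),interpolation=2))
```

```text
[0.462733   0.17388853 0.36034248]
jar 0.97 [262.7, 262.4, 24.5, 22.4] [274. 274.]
mug 0.76 [243.5, 199.5, 45.5, 35.5] [269. 218.]
glue 0.91 [294.5, 170.2, 21.7, 30.3] [304. 186.]
pot 0.98 [336.5, 163.1, 31.7, 23.6] [350. 173.]
tape 0.73 [206.6, 231.6, 33.2, 41.3] [221. 250.]
brush 0.91 [511.2, 232.7, 30.5, 85.5] [526. 270.]
80 [[400.0, 311.0], [495.0, 295.0]]
90 [[400.0, 311.0], [497.0, 312.0]]
95 [[400.0, 311.0], [497.0, 320.0]]
```

View pics/z.png

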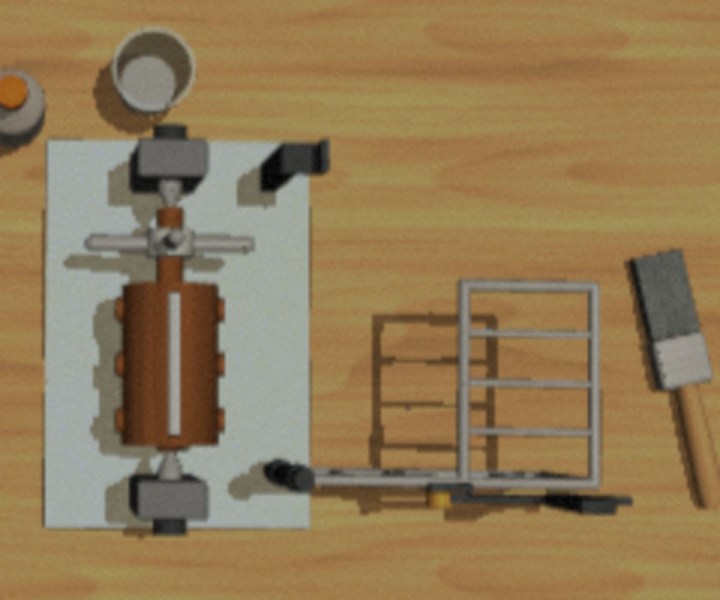

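The final top view shows the gate at about 90° (free corner at px (498,311), predicted (497,312)). The rib is up and straight at view u≈174, and the bystanders have not moved.

```bash
python3 -c "
from h import *
print(workorder.sign_off())"
```

```text
the job is handed in; nothing more can be done
None
```

The job is done and handed in at about 24 s of the 72 s allowed. I gripped the thumb plate, lifted the latch to about 0.28 rad, swung the gate open and released it. I then pushed the star's spokes round with closed fingers and squared the rib spoke with a vertical grip. After that I let go and backed the arm away.

- **Gate:** the last top picture shows it at about 90°, with its free corner within 1 pixel of the right-angle prediction.
- **Rib:** it faces up to within about 1°. Rib, upright spoke and hub all line up with the drum's middle in the wrist picture.
- **Other things:** the jar, mug, glue, pot, tape and brush are within 1 pixel of where they started.
- **One failed try:** my second push rode up on the spoke's end and pressed with about 24 N in all (21 N of it upward). I noticed it in the force reading and repeated the push lower. No check failed at the end.

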